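Hook the tube block into the bench shaker

TASK

Fit the loose metal tube block that has a tongue along its near edge into the bench shaker: with the block tilted, far edge up, hook the tongue under the shaker's lip, then swing the far edge down so that the block sits flat on the floor of the pocket, and let go. Leave the other block, the one without a tongue, where it is.

Things in the scene. Friction and masses are not known exactly. Their poses are not given: they have to be found in the camera images.
- tube_block: Loose aluminium block 90 (x) x 80 (y) x 20 mm high, 22 small wells, 0.22 kg, tongue roughly towards the robot. Tongue: sticks out 28 mm to -x at the very bottom, 60 mm wide, 5 mm thick, underside flush (118 mm in all). Black grip on top in the middle: 36 (x) x 18 (y) mm, from 20 to 60 mm above the underside. Origin: centre of the underside of the 90 x 80 block; x away from the tongue, z up.
- tongue_tip (a point): Middle of the tongue's outer edge, on its underside: (-73, 0, 0) mm in tube_block's frame, same axes. The 118 mm length exceeds the 109 mm between the shaker's lip edge and far wall, so the block enters only tilted, tongue first (15 degrees suits); once in, it has about 10 mm of play each way.
- shaker: Fixed white shaker, 195 x 140 mm. Origin: at worktop height under the seat of the block's origin (axes then alike); x from lip to far wall, z up; yaw within 17 degrees. Pocket floor 48 mm up. Above the floor: side rails, inner faces y = +-50 mm, 12 high; far wall x = 55 to 62 mm, 18 high; lip (5 thick, gap beneath 15 mm, full width) from the slot's closed end x = -83 to its edge x = -54 mm.
- plain_block: The wrong block: same size (90 x 80 x 20 mm), metal and black grip as tube_block, but 6 large wells and no tongue. Loose on the worktop. Which of the places left, middle and right holds the shaker, tube_block and plain_block varies. Origin: centre of its underside, z up.
Mind the look-alikes: they are no part of the job. There is more than one size of the shaker; the job needs the larger. Leave any green look-alike of the tube_block alone.

How it is judged:
By the outcome, as a careful person would: the job done as asked, in the order asked, and still so for the second after the job is handed in, with the robot touching nothing.
It also fails if it takes over 45 s, if anything falls off the work surface, if the arm or the gripper's body presses on something with over 40 N, if the wrist force passes 120 N, or if a joint passes its speed limit or range.

ROBOT

A 6-joint arm with a two-finger parallel gripper is mounted at the origin on a cart in front of the work surface, level with it; the furniture and walls round the work are solid. World frame = base frame: x ahead of the robot, y to its left, z up, the work surface at z = 0. Lengths are in m, angles in rad, forces in N, time in s.
With the tool pointing down it reaches from about 0.225 to 0.875 m from the base axis. Payload 3.4 kg.
Tool frame: the origin (TCP) lies on the centre line of the jaws, within the pads' length; the fingertips stand 19 mm ahead of it and the grasp point (between the pads) is the TCP (nose_length is the distance from the TCP to the fingertips, in m); z points along the fingers, y is the direction in which the jaws open and shut (so a half turn about z gives the same grasp; the last joint's range is limited). The gripper opens to 85 mm and grips with 20 to 120 N. Pads are 22 mm wide; open, the fingers measure 114 mm over their backs; the gripper's body (76 mm by 85 mm) begins 54 mm behind the grasp point. The pads swing forward as they close: fully open they stand 13 mm farther back than shut.
Start: joints at [1.222, 0.276, 1.505, -0, 1.361, -0.121], TCP at [0.13, 0.56, 0.25] pointing down, gripper open.
Joint ranges: [-2.89, 2.89], [-0.75, 2.08], [0.22, 2.7], [-1.18, 4.32], [0.11, 2.71], [-2.7, 2.7]. Speed limits (rad/s): [2.57, 2.57, 3.14, 3.14, 3.14, 3.14].

INTERFACE

Orientations are given as a unit quaternion [w, x, y, z].
In Python, from rig import * gives the robot as it stands.
- The arm moves only by the shell command python3 -m jog 'ROWS' [OPENING] [FORCE]. ROWS is JSON, one flat list of numbers, 6 for each row, row after row: the shift along the tool's x, y, z in mm, then the turn, a rotation vector about the tool's x, y, z in degrees. In form: [tx, ty, tz, wx, wy, wz, tx, ty, tz, wx, wy, wz, ...]. A call has 1 to 10 rows; each row is the pose to reach, as a shift and turn from the pose commanded when the call began, along the tool's axes at that moment; what a row does not reach only later rows make up. A row lasts 1/8 s, in which the tool goes at most 62.5 mm and 10.7 degrees, less where a joint would pass 70% of its speed; a pose out of reach is approached as far as the arm can. A call with a gripper value outside its range is refused whole. OPENING is the closure, from 0 (fully open) to 1 (shut), set as the call begins (- or left out, the last holds). The fingers move at their own pace and stop on an object; FORCE is the grip in N (left out, the last holds). Time passes only in rows, so rows that repeat a pose let the fingers close. It gives the time, the measured TCP pose, the force and the opening at its end, in the units of the state.
- get_state(): the state, without advancing time (a new reading comes with each control period).
- get_image(name): name is "scene" or "top" or "wrist"; returns a dict with "frame" (384x512x3 uint8, red, green, blue), "camera_matrix" (3x3 intrinsics, pixels), "k1" (the pictures are not rectified: a ray, as slopes to the right and down, at radius r is drawn at 1 + k1 r^2 times it, then the intrinsics apply), "rvec" (rotation vector, rad) and "tvec" (3), from world to camera coordinates, as OpenCV has them. Camera axes: x right, y down, z forward; pixel columns grow to the right and rows downward; lengths in m; the calibration is good to about 2 mm. A picture is of the moment at which its call begins. There is no depth.
- sign_off(): hands the job in, once; it reports no verdict.
The state is a dict: "clock": time; "qpos": joint angles; "qd": joint speeds; "effort": joint torques, N m; "position": TCP position; "ee_rot": TCP orientation; "contact_force": force on the tool from outside, world axes, zero at the start; "moment": the same for the moment, N m; "width": finger opening in m.
Only numpy, scipy, OpenCV 4.12 (cv2) and the standard library are available. Lean on these libraries where they do the work, as an engineer would, in place of code of your own. Each camera call takes 0.05 s, during which the arm holds its last target.

## Working session

There is one attempt and no reset: what is moved stays moved. The work goes in short steps, Python scripts to look and compute and a shell command to move; the robot and the scene stay as the last step left them, time stands still between calls to the robot, and variables do not carry over. Pictures are saved under pics/ and viewed, and the job is handed in when it is done.

```bash
ls; mkdir -p pics
python3 - <<'E'
from rig import *
import cv2
print(get_state())
for n in ["scene","top","wrist"]:
    d=get_image(n); cv2.imwrite(f"pics/{n}0.png",d["frame"][:,:,::-1]); print(n,d["camera_matrix"],d["k1"],d["rvec"],d["tvec"])
E
```

```text
pics
{'clock': 0.0, 'qpos': array([ 1.22203298e+00,  2.76580645e-01,  1.50615146e+00,  2.77439432e-06,
        1.36071291e+00, -1.20981393e-01]), 'qd': array([ 1.24759433e-03, -9.70341552e-05, -7.52826844e-04, -3.32410152e-04,
        1.16412204e-03, -8.24345413e-04]), 'effort': array([-1.58687097e-03, -4.16769791e+01, -2.45806271e+01, -4.66463280e-04,
        1.09372748e-02,  3.81266568e-05]), 'position': array([0.12966365, 0.5596671 , 0.24944057]), 'ee_rot': array([-2.16859488e-04,  1.13645159e-01,  9.93520971e-01, -9.00438308e-04]), 'contact_force': array([-0.70971748,  0.56554658,  0.03973557]), 'moment': array([-0.00356123, -0.0592379 ,  0.03779336]), 'width': 0.085253215392024}
scene [[461.4473799    0.         249.56429881]
 [  0.         461.4473799  186.36833409]
 [  0.           0.           1.        ]] 0.035371866122019965 [ 2.00297872 -0.84531333  0.42851405] [-0.26095072  0.25497584  1.87024102]
top [[447.15414879   0.         258.47351745]
 [  0.         447.15414879 192.99894259]
 [  0.           0.           1.        ]] -0.09829616925764036 [ 2.16882701 -2.11111573  0.14708936] [0.1257451  0.45833364 1.70469753]
wrist [[301.47674211   0.         258.61434803]
 [  0.         301.47674211 190.74922161]
 [  0.           0.           1.        ]] -0.0647812837785315 [-2.25182872 -1.78705222 -0.28655584] [-0.57451398 -0.04002338  0.38251048]
```

View pics/scene0.png

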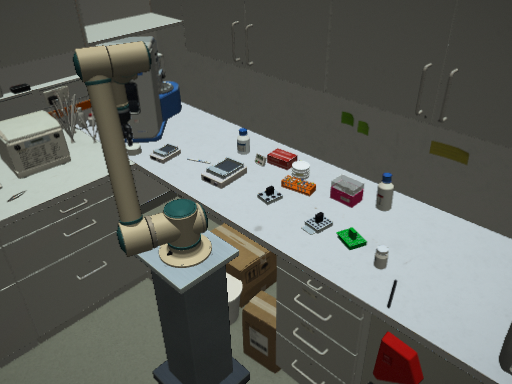

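View pics/top0.png

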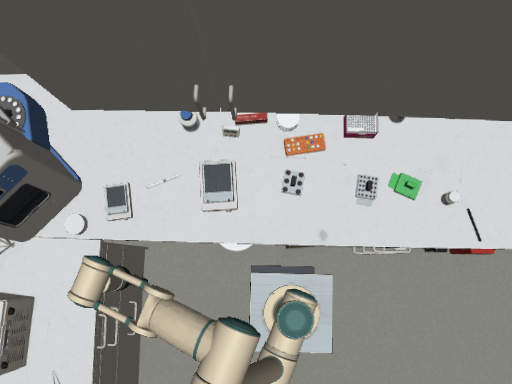

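View pics/wrist0.png

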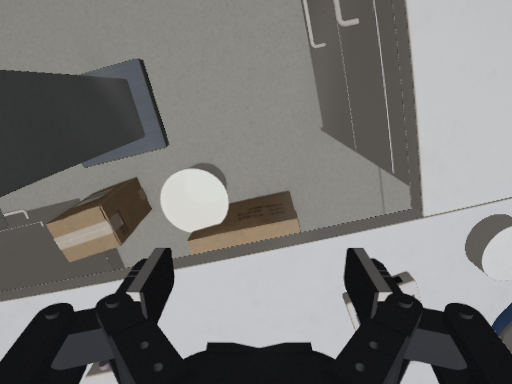

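The top view shows the large shaker at about (218,185), the small look-alike at (117,201), the plain block at (293,182), the tube block at (367,187) and the green look-alike at (405,186). I'll enlarge the parts I need.

```bash
cat > h.py <<'E'
import numpy as np, cv2
from scipy.spatial.transform import Rotation as R
def undist(d,px):
    K=d["camera_matrix"];k=d["k1"]
    return cv2.undistortPoints(np.array(px,float).reshape(-1,1,2),K,np.array([k,0,0,0.])).reshape(-1,2)
def ray(d,px):
    s=undist(d,px);Rm=R.from_rotvec(np.ravel(d["rvec"])).as_matrix();t=np.ravel(d["tvec"])
    return -Rm.T@t, np.c_[s,np.ones(len(s))]@Rm
def plane(d,px,z):
    o,v=ray(d,px); return o+v*((z-o[2])/v[:,2])[:,None]
def proj(d,P):
    return cv2.projectPoints(np.array(P,float).reshape(-1,1,3),np.ravel(d["rvec"]),np.ravel(d["tvec"]),d["camera_matrix"],np.array([d["k1"],0,0,0.]))[0].reshape(-1,2)
E
python3 - <<'E'
from rig import *
from h import *
d=get_image("top");f=d["frame"][:,:,::-1]
a=cv2.resize(f[150:220,190:250],None,fx=8,fy=8,interpolation=cv2.INTER_CUBIC)
b=cv2.resize(f[165:212,345:390],None,fx=12,fy=12,interpolation=cv2.INTER_CUBIC)
cv2.imwrite("pics/ca.png",a);cv2.imwrite("pics/cb.png",b)
d=get_image("scene");f=d["frame"][:,:,::-1]
a=cv2.resize(f[150:190,195:255],None,fx=12,fy=12,interpolation=cv2.INTER_CUBIC)
b=cv2.resize(f[205:240,298:338],None,fx=14,fy=14,interpolation=cv2.INTER_CUBIC)
cv2.imwrite("pics/cc.png",a);cv2.imwrite("pics/cd.png",b)
d=get_image("top");print(plane(d,[[218,185],[367,187],[293,182]],[0.05,0.02,0.02]))
E
```

```text
[[ 0.47961814  0.29532549  0.05      ]
 [ 0.49210844 -0.28909647  0.02      ]
 [ 0.50424334  0.00358134  0.02      ]]
```

View pics/ca.png

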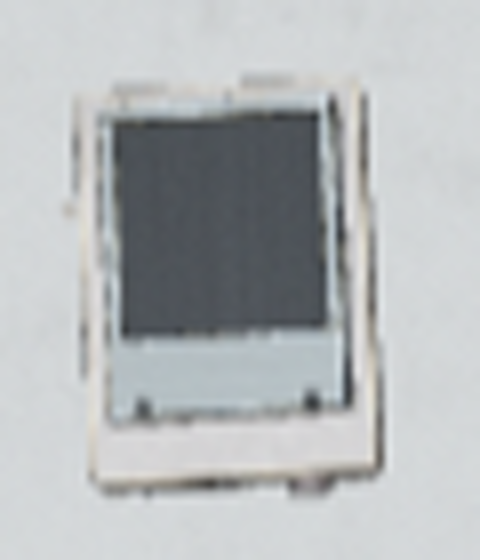

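View pics/cb.png

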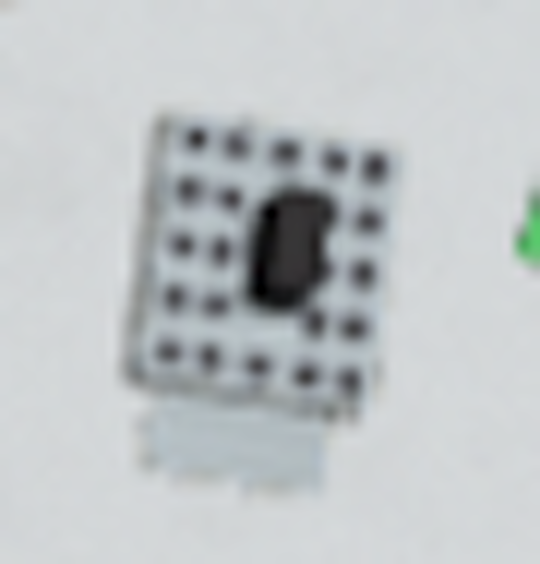

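View pics/cc.png

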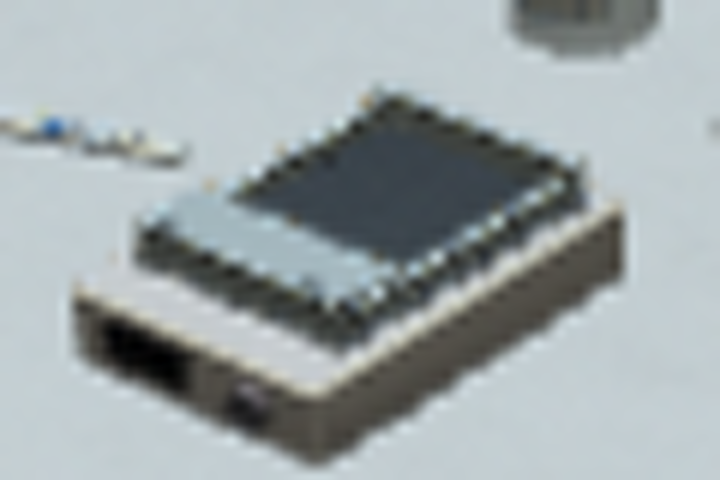

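View pics/cd.png

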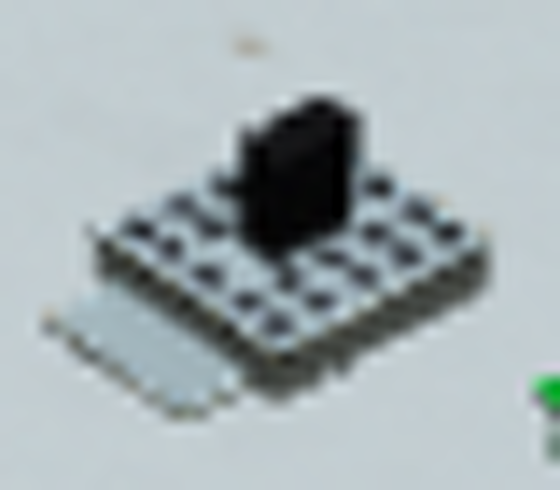

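Run:
```python
from rig import *
from h import *
d=get_image("top")
def cb(u,s,ox,oy): u=np.array(u,float); return (u+.5)/s-.5+[ox,oy]
def an(v): return np.degrees(np.arctan2(v[1],v[0]))
T=plane(d,cb([[158,118],[398,150],[358,408],[128,372]],12,345,165),.02)
print(T, T.mean(0), [an(v) for v in (T[0]-T[3],T[1]-T[2],np.r_[-1,1,0]*0+(T[0]-T[1]),T[3]-T[2])])
G=plane(d,cb([[140,470],[322,490]],12,345,165),.005);print(G,G.mean(0))
L=plane(d,cb([[110,420],[352,406],[125,338],[327,328],[112,115],[320,112]],8,190,150),[.068]*4+[.048]*2);print(L)
print((L[0]+L[1])/2,(L[2]+L[3])/2,an(L[0]-L[1])-90,an(L[2]-L[3])-90)
print(R.from_quat(np.roll(get_state()["ee_rot"],-1)).as_matrix())
```

```text
[[ 0.5417775  -0.25246173  0.02      ]
 [ 0.53326442 -0.33233939  0.02      ]
 [ 0.44689394 -0.31800893  0.02      ]
 [ 0.45682995 -0.24206023  0.02      ]] [ 0.49469145 -0.28621757  0.02      ] [np.float64(-6.980898201225451), np.float64(-9.420607896000755), np.float64(83.91658532141221), np.float64(82.54659585800754)]
[[ 0.42653004 -0.24902783  0.005     ]
 [ 0.42142159 -0.30950746  0.005     ]] [ 0.42397581 -0.27926765  0.005     ]
[[0.40933784 0.34686196 0.068     ]
 [0.41915356 0.23167534 0.068     ]
 [0.44900521 0.34146469 0.068     ]
 [0.45637323 0.24496233 0.068     ]
 [0.56186425 0.3555564  0.048     ]
 [0.56585985 0.25386552 0.048     ]]
[0.4142457  0.28926865 0.068     ] [0.45268922 0.29321351 0.068     ] 4.870737807448592 4.366105086248069
[[-9.74172748e-01  2.25803957e-01 -1.71947583e-04]
 [ 2.25804009e-01  9.74172671e-01 -3.95684303e-04]
 [ 7.81595550e-05 -4.24291318e-04 -9.99999907e-01]]
```

```bash
python3 -m jog '[-546,-740,0,0,0,-6,-546,-740,0,0,0,-6,-546,-740,0,0,0,-6,-546,-740,0,0,0,-6,-546,-740,0,0,0,-6,-546,-740,0,0,0,-6,-546,-740,0,0,0,-6,-546,-740,0,0,0,-6,-546,-740,0,0,0,-6,-546,-740,0,0,0,-6]' 0 40
cat >> h.py <<'E'
def todelta(s,p,Rt):
    R0=R.from_quat(np.roll(s["ee_rot"],-1)).as_matrix()
    return np.round(R0.T@(np.array(p)-s["position"])*1000,1), np.round(np.degrees(R.from_matrix(R0.T@Rt).as_rotvec()),2)
def down(yaw): # tool x = -block x, tool y = block y, z down
    c,s_=np.cos(yaw),np.sin(yaw); return np.array([[-c,-s_,0],[-s_,c,0],[0,0,-1.]])
E
python3 - <<'E'
from rig import *
from h import *
s=get_state();print(s["position"],todelta(s,[.495,-.285,.25],down(np.radians(-7))))
d=get_image("wrist");print(ray(d,[[256,192]]))
E
```

```text
clock: 1.6
position: [0.3783, -0.0156, 0.2507]
ee_rot: [0.001, 0.062, 0.998, 0.0]
contact_force: [1.6, -0.2, 0.4]
width: 0.0853
[ 0.37830192 -0.01560623  0.25073189] (array([-149.1, -252.9,    0.9]), array([ 0.03,  0.1 , -0.1 ]))
(array([ 0.29720741, -0.00467594,  0.37525567]), array([[ 0.31764821, -0.04920673, -0.94697979]]))
```

```bash
python3 -m jog '[-149,-253,0,0,0,0,-149,-253,0,0,0,0,-149,-253,0,0,0,0,-149,-253,0,0,0,0,-149,-253,0,0,0,0,-149,-253,0,0,0,0,-149,-253,0,0,0,0,-149,-253,0,0,0,0]'
python3 - <<'E'
from rig import *
from h import *
d=get_image("wrist");cv2.imwrite("pics/w1.png",d["frame"][:,:,::-1])
s=get_state();print(s["position"],s["qpos"])
f=d["frame"];cv2.imwrite("pics/w1c.png",cv2.resize(f[90:290,160:360,::-1],None,fx=3,fy=3,interpolation=cv2.INTER_CUBIC))
E
```

```text
clock: 2.65
position: [0.4941, -0.2814, 0.2505]
ee_rot: [-0.0, 0.061, 0.998, 0.0]
contact_force: [0.1, 0.2, -0.2]
width: 0.0857
[ 0.4942205  -0.2815084   0.25061895] [-6.40272269e-01  2.66390474e-01  1.51769990e+00  3.05714546e-04
  1.35759565e+00 -2.08927731e+00]
```

View pics/w1.png

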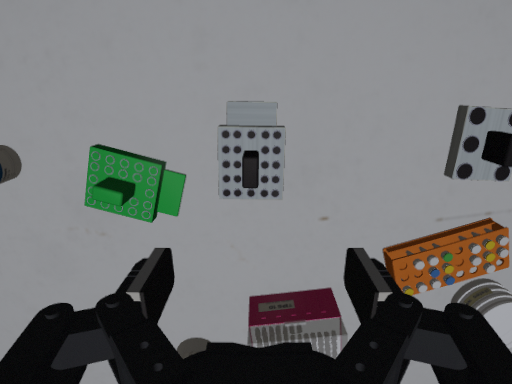

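View pics/w1c.png

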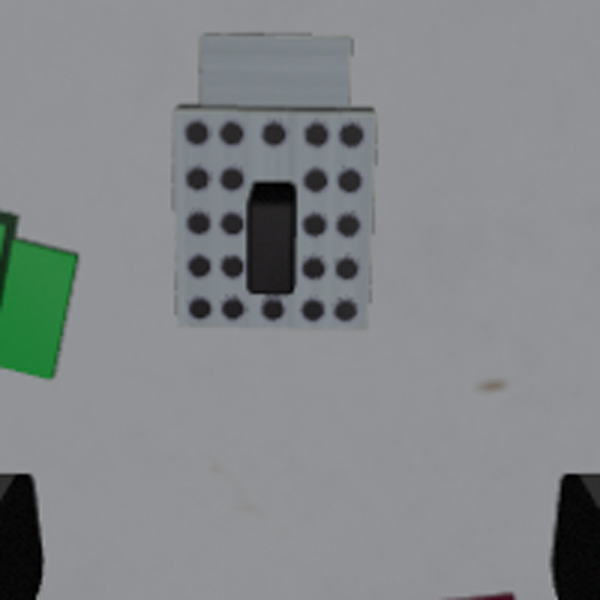

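Run:
```python
from rig import *
from h import *
d=get_image("wrist");s=get_state()
q=lambda u:(np.array(u,float)+.5)/3-.5+[160,90]
an=lambda v:np.degrees(np.arctan2(v[1],v[0]))
T=plane(d,q([[176,106],[375,108],[368,328],[178,327]]),.02);print(T[:,:2],T.mean(0))
print(an(T[2]-T[1]),an(T[3]-T[0]),an(T[1]-T[0])-90,an(T[2]-T[3])-90)
G=plane(d,q([[200,36],[352,38]]),[.005]*2);print(G,an(G[1]-G[0])-90, G.mean(0))
P=plane(d,q([[248,292],[295,292],[272,203]]),[.06]*3);print(P)
W=plane(d,q([[197,133],[351,134],[345,309],[200,308],[273,308],[273,133]]),[.02]*6);print(W, W[:4].mean(0),(an(W[4]-W[5])))
```

```text
[[ 0.44488557 -0.32208505]
 [ 0.45519709 -0.24564742]
 [ 0.54508683 -0.25735972]
 [ 0.53487997 -0.33614629]] [ 0.49501236 -0.29030962  0.02      ]
-7.423603534232723 -8.880421545522651 -7.682880264140238 -7.381598686506507
[[ 0.42037834 -0.31042327  0.005     ]
 [ 0.42859409 -0.25090606  0.005     ]] -7.859434425257987 [ 0.42448621 -0.28066466  0.005     ]
[[ 0.51089623 -0.30107422  0.06      ]
 [ 0.51301364 -0.2840036   0.06      ]
 [ 0.47913425 -0.28799467  0.06      ]]
[[ 0.45622276 -0.31561311  0.02      ]
 [ 0.46405705 -0.25594897  0.02      ]
 [ 0.53556145 -0.26601173  0.02      ]
 [ 0.52772329 -0.32568256  0.02      ]
 [ 0.53145093 -0.29560376  0.02      ]
 [ 0.45993084 -0.28613838  0.02      ]] [ 0.49589114 -0.29081409  0.02      ] -7.539037824004228
```

The wrist view shows the tube block with its tongue at the top of the image (towards the robot), its grip at about (250,170), and the green look-alike clear to the left. The block is at (0.4955, -0.2905) with yaw -7.6°.

Run:
```python
from rig import *
from h import *
s=get_state();print(todelta(s,[.4955,-.2905,.044],down(np.radians(-7.6))))
```

```text
(array([ -2.2,  -8.7, 206.7]), array([0.01, 0.02, 0.62]))
```

```bash
python3 -m jog '[-2.2,-8.7,60,0,0,0.6,-2.2,-8.7,100,0,0,0.6,-2.2,-8.7,130,0,0,0.6,-2.2,-8.7,130,0,0,0.6,-2.2,-8.7,130,0,0,0.6]'
python3 - <<'E'
from rig import *
from h import *
s=get_state();print(todelta(s,[.4955,-.2905,.044],down(np.radians(-7.6))))
d=get_image("wrist");cv2.imwrite("pics/w2.png",d["frame"][:,:,::-1])
E
```

```text
clock: 3.38
position: [0.4965, -0.292, 0.1217]
ee_rot: [0.001, 0.066, 0.998, -0.001]
contact_force: [-0.4, -0.5, 0.4]
width: 0.0853
(array([ 1.4,  1.5, 77.7]), array([-0.06,  0.12, -0.02]))
```

View pics/w2.png

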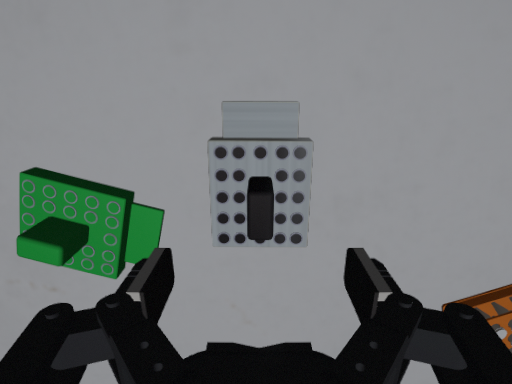

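The block lies square between the fingers. I'll check that the left finger clears the green tongue's corner at (163,207), (158,262).

Run:
```python
from rig import *
from h import *
d=get_image("wrist")
R0=down(np.radians(-7.6))
for p,z in (((163,207),.005),((158,265),.005),((133,190),.02),((124,276),.02),((220,152),.02),((300,153),.02),((296,239),.02),((223,238),.02)):
    P=plane(d,[p],z)[0]; print(P, (R0.T@(P-[.4955,-.2905,0]))*1000)
```

```text
[ 0.49965611 -0.37607033  0.005     ] [-15.43682498 -84.26897069  -5.        ]
[ 0.55594611 -0.39483225  0.005     ] [-73.71372782 -95.42136637  -5.        ]
[ 0.47691799 -0.39092631  0.02      ] [   5.13675821 -102.00170685  -20.        ]
[ 0.55473261 -0.42148255  0.02      ] [ -76.03556104 -121.99804743  -20.        ]
[ 0.45622316 -0.31610707  0.02      ] [ 35.54511696 -30.57673974 -20.        ]
[ 0.46514965 -0.25580133  0.02      ] [ 34.67286096  30.37983501 -20.        ]
[ 0.53757395 -0.26577023  0.02      ] [-38.43368256  30.07708228 -20.        ]
[ 0.52847768 -0.32639312  0.02      ] [-37.43507998 -31.21630634 -20.        ]
```

```bash
python3 -m jog '[0,1,40,0,0,0,0,1,65,0,0,0,0,1,77,0,0,0,0,1,77,0,0,0,0,1,77,0,0,0]' 0 50 && python3 -m jog '[0,0,0,0,0,0,0,0,0,0,0,0,0,0,0,0,0,0,0,0,0,0,0,0,0,0,0,0,0,0,0,0,0,0,0,0]' 1 50
python3 - <<'E'
from rig import *
from h import *
s=get_state();print(s["position"],s["width"],s["contact_force"],todelta(s,[.4965,-.291,.044],down(np.radians(-7.6))))
E
```

```text
clock: 4.1
position: [0.4968, -0.2915, 0.0445]
ee_rot: [0.001, 0.067, 0.998, -0.001]
contact_force: [-0.3, -0.1, -0.3]
width: 0.0854
clock: 4.85
position: [0.496, -0.291, 0.0435]
ee_rot: [0.0, 0.067, 0.998, -0.0]
contact_force: [-0.6, -1.0, 2.7]
width: 0.0178
[ 0.49596914 -0.29103991  0.04347541] 0.01776097965723761 [-0.64702093 -0.96782249  2.73613061] (array([-0.5,  0.1, -0.5]), array([-0.01,  0.02, -0.05]))
```

```bash
python3 -m jog '[0,0,-60,0,0,0,0,0,-120,0,0,0,101,410,-205,0,0,-12,101,410,-205,0,0,-12,101,410,-205,0,0,-12,101,410,-205,0,0,-12,101,410,-205,0,0,-12,101,410,-205,0,0,-12,101,410,-205,0,0,-12,101,410,-205,0,0,-12]'
python3 - <<'E'
from rig import *
from h import *
s=get_state();print(s["position"],s["width"],s["contact_force"],todelta(s,[.45,.13,.25],down(np.radians(4.5))))
E
```

```text
clock: 6.1
position: [0.4494, 0.1326, 0.2485]
ee_rot: [0.0, -0.041, 0.999, 0.001]
contact_force: [0.6, -1.0, -2.6]
width: 0.0173
[0.44936961 0.13263451 0.24851844] 0.01730890390624636 [ 0.55652908 -0.98481596 -2.59047853] (array([-0.4, -2.7, -1.5]), array([0.11, 0.02, 0.2 ]))
```

```bash
python3 -m jog '[0,0,0,0,0,0,0,0,0,0,0,0]'
python3 - <<'E'
from rig import *
from h import *
d=get_image("wrist");cv2.imwrite("pics/w3.png",cv2.resize(d["frame"][:,:,::-1],(768,576),interpolation=cv2.INTER_CUBIC))
np.savez("w3.npz",**d); print(get_state()["position"])
P=proj(d,[[.4527,.2932,.068],[.5065,.297,.048]]);print(P)
E
```

```text
clock: 6.35
position: [0.4501, 0.1278, 0.2476]
ee_rot: [-0.001, -0.037, 0.999, -0.0]
contact_force: [0.2, -0.2, -2.7]
width: 0.0173
[0.45025528 0.1277525  0.24771586]
[[411.30212085 186.50860784]
 [396.12324263 224.54181266]]
```

View pics/w3.png

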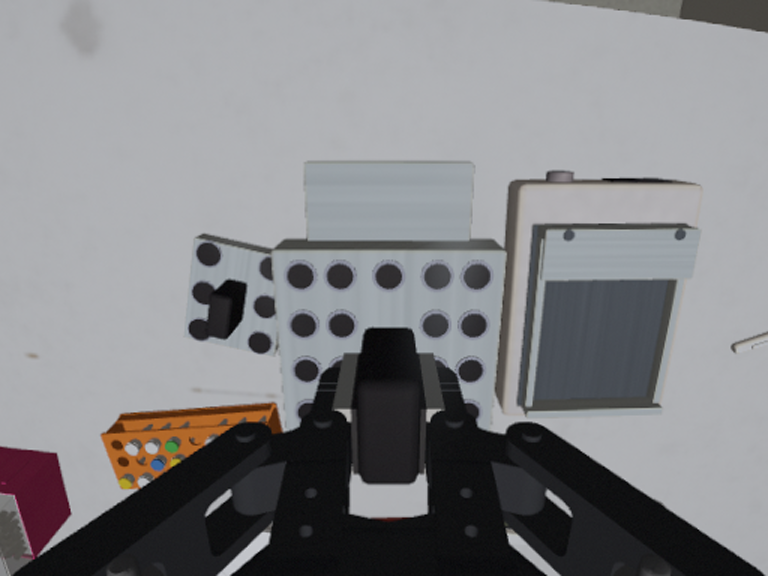

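Run:
```python
from h import *
d=np.load("w3.npz");f=d["frame"][:,:,::-1]
cv2.imwrite("pics/w3c.png",cv2.resize(f[115:285,330:475],None,fx=3.5,fy=3.5,interpolation=cv2.INTER_CUBIC))
```

```text
(no output)
```

View pics/w3c.png

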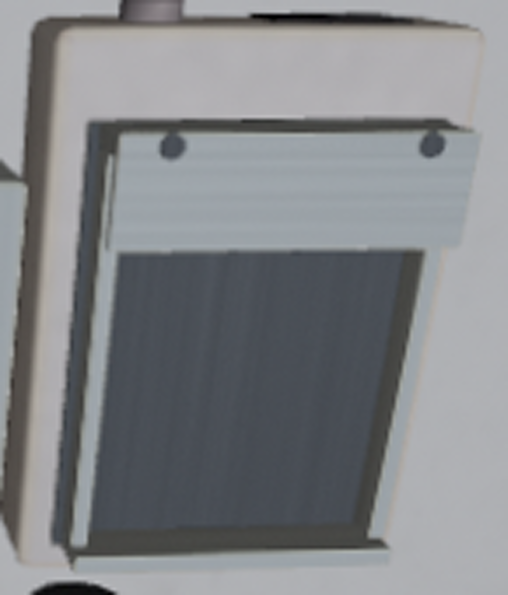

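Run:
```python
from h import *
d=np.load("w3.npz")
q=lambda u:(np.array(u,float)+.5)/3.5-.5+[330,115]
an=lambda v:np.degrees(np.arctan2(v[1],v[0]))
def show(n,a,z):
    P=plane(d,q(a),z);print(n,P[:,:2].round(4).tolist(),"mid",P.mean(0)[:2].round(4),"ang",an(P[1]-P[0]).round(2));return P
show("lipedge",[[107,250],[460,244]],.068)
show("lipouter",[[118,132],[480,130]],.068)
show("wallin",[[72,557],[388,548]],.066)
show("wallout",[[76,571],[389,562]],.066)
show("railL",[[90,545],[118,253]],.060)
show("railR",[[369,540],[425,250]],.060)
show("floorR",[[355,527],[404,252]],.048)
show("bodyfront",[[60,30],[475,30]],.044)
```

```text
lipedge [[0.4564, 0.2373], [0.4461, 0.3489]] mid [0.4512 0.2931] ang 95.25
lipouter [[0.4201, 0.2341], [0.4104, 0.3452]] mid [0.4152 0.2897] ang 95.02
wallin [[0.5661, 0.2461], [0.5566, 0.3572]] mid [0.5613 0.3016] ang 94.93
wallout [[0.5716, 0.2485], [0.5622, 0.3592]] mid [0.5669 0.3039] ang 94.89
railL [[0.5648, 0.254], [0.4594, 0.2439]] mid [0.5121 0.249 ] ang -174.54
railR [[0.5573, 0.3537], [0.451, 0.3436]] mid [0.5042 0.3487] ang -174.57
floorR [[0.5594, 0.3557], [0.4553, 0.345]] mid [0.5074 0.3503] ang -174.1
bodyfront [[0.3941, 0.2193], [0.3824, 0.3522]] mid [0.3882 0.2858] ang 95.03
```

The lip edge runs at about (541,281)-(691,275) in the enlarged picture. All the edges agree on a shaker yaw of 5.1° and an origin of about (0.5055, 0.2977).

```bash
cat > way.py <<'E'
from rig import *
from h import *
import sys
O=np.array([.5055,.2977,0]);yaw=np.radians(5.1)
X=np.array([np.cos(yaw),np.sin(yaw),0]);Z=np.array([0,0,1.]);g=(72.5,43.5)
def wp(tx,tz,th):
    t=np.radians(th);ex=np.cos(t)*X+np.sin(t)*Z;ez=-np.sin(t)*X+np.cos(t)*Z
    p=O+(tx*X+tz*Z+g[0]*ex+g[1]*ez)/1000
    y=np.cross(Z,X); return p,np.c_[-ex,y,-ez]
s=get_state();print(s["position"].round(4),s["contact_force"].round(1),s["width"].round(4))
R0=R.from_quat(np.roll(s["ee_rot"],-1)).as_matrix()
print("tilt",np.degrees(np.arcsin(-R0[2,0])).round(2),"tip", )
tip=s["position"]-(g[0]*-R0[:,0]+g[1]*-R0[:,2])/1000-O; print("tip in shaker mm",(1000*np.array([tip@X,tip@np.cross(Z,X),tip[2]])).round(1))
for a in sys.argv[1:]:
    v=[float(k) for k in a.split(",")]; print(a,todelta(s,*wp(*v)))
E
python3 way.py -- 2>/dev/null; python3 way.py " -44,100,15"
```

```text
Traceback (most recent call last):
  File "way.py", line 10, in <module>
    s=get_state();print(s["position"].round(4),s["contact_force"].round(1),s["width"].round(4))
                                                                           ^^^^^^^^^^^^^^^^
AttributeError: 'float' object has no attribute 'round'
```

```bash
sed -i 's/s\["width"\].round(4)/round(s["width"],4)/' way.py; python3 way.py " -44,100,15"
```

```text
[0.4503 0.1278 0.2477] [ 0.3  0.1 -2.9] 0.0174
tilt -0.07 tip
tip in shaker mm [-142.7 -163.3  204.3]
 -44,100,15 (array([-82.5, 165.7,  86.8]), array([ -0.13, -15.07,  -0.86]))
```

```bash
python3 -m jog '[-30,60,0,0,-5,-0.9,-60,120,0,0,-10,-0.9,-82.5,166,20,0,-15,-0.9,-82.5,166,60,0,-15,-0.9,-82.5,166,86,0,-15,-0.9,-82.5,166,86,0,-15,-0.9,-82.5,166,86,0,-15,-0.9]'
python3 way.py " -44,100,15" " -46,60,15"
python3 - <<'E'
from rig import *
from h import *
for n in("wrist","scene"):
    d=get_image(n);f=d["frame"][:,:,::-1]
    if n=="scene": f=cv2.resize(f[90:210,150:290],None,fx=5,fy=5,interpolation=cv2.INTER_CUBIC)
    cv2.imwrite(f"pics/{n}4.png",f)
E
```

```text
clock: 7.28
position: [0.5213, 0.3003, 0.1633]
ee_rot: [0.131, -0.045, 0.99, 0.005]
contact_force: [0.5, 1.1, -3.0]
width: 0.0171
[0.5213 0.3003 0.1633] [ 0.5  1.1 -3. ] 0.0171
tilt 15.1 tip
tip in shaker mm [-42.7   1.  102.4]
 -44,100,15 (array([ 1.8, -1.1,  2.2]), array([-0.06,  0.1 ,  0.07]))
 -46,60,15 (array([14.1, -1.1, 40.3]), array([-0.06,  0.1 ,  0.07]))
```

View pics/wrist4.png

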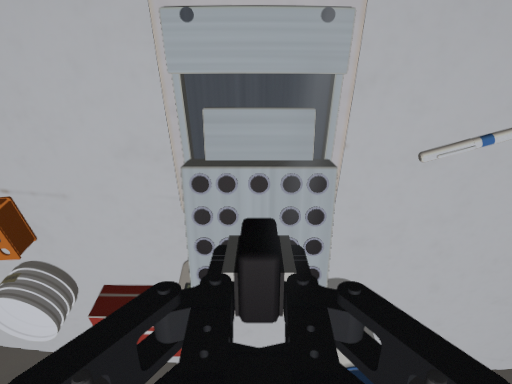

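View pics/scene4.png

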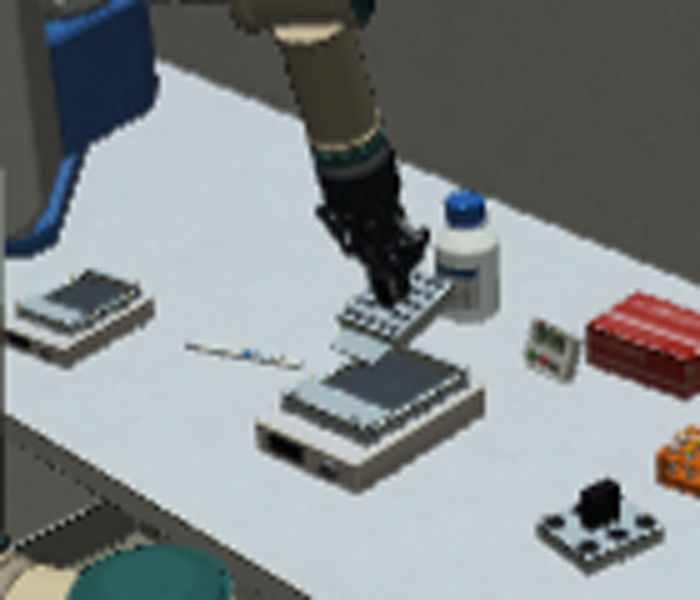

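The block is held tilted over the pocket, aligned with it laterally. The tongue's edge is at about row 109 and the lip's edge at about row 73. I'll check the held pose against the picture.

Run:
```python
from rig import *
from h import *
s=get_state();d=get_image("wrist")
cv2.imwrite("pics/w5c.png",cv2.resize(d["frame"][0:180,150:370,::-1],None,fx=3.5,fy=3.3,interpolation=cv2.INTER_CUBIC))
R0=R.from_quat(np.roll(s["ee_rot"],-1)).as_matrix();M=np.c_[-R0[:,0],R0[:,1],-R0[:,2]]
b=lambda p:s["position"]+M@(np.array(p)-[-.5,0,43.5])/1000
print("tip top corners",proj(d,[b((-73,-30,5)),b((-73,30,5))]),"block top",proj(d,[b((-45,-40,20)),b((-45,40,20))]))
O=np.array([.5055,.2977,0]);y=np.radians(5.1);X=np.array([np.cos(y),np.sin(y),0]);Y=np.array([-X[1],X[0],0])
print("lip",proj(d,[O-.054*X+k*.056*Y+[0,0,.068] for k in(-1,1)]))
```

```text
tip top corners [[200.26739445 108.51158671]
 [314.15266298 108.34245153]] block top [[178.40759938 167.05340356]
 [336.01409758 166.89422714]]
lip [[165.74036523  72.3939221 ]
 [344.96914574  72.27126559]]
```

View pics/w5c.png

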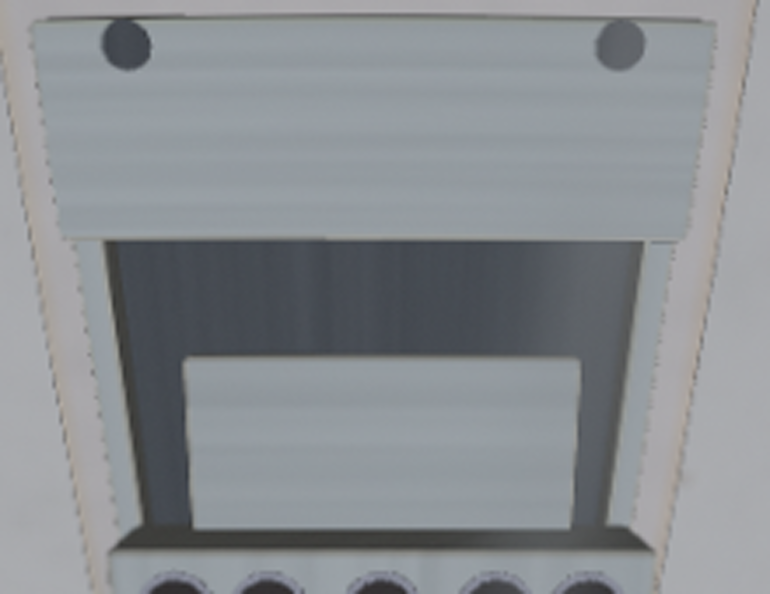

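The predicted and seen tongue and lip rows agree within 1 px. Going down.

```bash
python3 way.py " -46,70,15"
```

```text
[0.5212 0.3007 0.1641] [ 0.6 -0.6 -1.9] 0.0172
tilt 15.17 tip
tip in shaker mm [-42.7   1.5 103.1]
 -46,70,15 (array([11.8, -1.6, 31.3]), array([-0.02,  0.17,  0.09]))
```

```bash
python3 -m jog '[6,-1,15,0,0,0,12,-2,31,0,0,0,12,-2,31,0,0,0,12,-2,31,0,0,0]'; python3 way.py " -46,60,15" " -46,50,15" " -60,50,15"
```

```text
clock: 7.92
position: [0.5176, 0.2987, 0.1306]
ee_rot: [0.132, -0.045, 0.99, 0.006]
contact_force: [0.1, 1.0, -1.1]
width: 0.0175
[0.5176 0.2987 0.1306] [ 0.1  1.  -1.1] 0.0175
tilt 15.14 tip
tip in shaker mm [-46.5  -0.3  69.7]
 -46,60,15 (array([2. , 0.1, 9.7]), array([-0.02,  0.14,  0.14]))
 -46,50,15 (array([ 4.6,  0.1, 19.3]), array([-0.02,  0.14,  0.14]))
 -60,50,15 (array([18.1,  0.1, 15.7]), array([-0.02,  0.14,  0.14]))
```

```bash
python3 -m jog '[2,0,7,0,0,0,4,0,14,0,0,0,4.5,0,19,0,0,0,4.5,0,19,0,0,0]'; python3 way.py " -46,50,15" " -60,50,15" " -72,50,15";  python3 - <<'E'
from rig import *
from h import *
d=get_image("wrist");cv2.imwrite("pics/w6.png",cv2.resize(d["frame"][0:180,150:370,::-1],None,fx=3.5,fy=3.3,interpolation=cv2.INTER_CUBIC))
E
```

```text
clock: 8.43
position: [0.5171, 0.2983, 0.1092]
ee_rot: [0.13, -0.045, 0.99, 0.005]
contact_force: [-0.1, -0.6, -2.4]
width: 0.0173
[0.5171 0.2983 0.1092] [-0.1 -0.6 -2.4] 0.0173
tilt 14.96 tip
tip in shaker mm [-47.2  -0.7  48.5]
 -46,50,15 (array([-1.5,  0.4, -1.2]), array([-0.09, -0.04,  0.17]))
 -60,50,15 (array([12. ,  0.5, -4.8]), array([-0.09, -0.04,  0.17]))
 -72,50,15 (array([23.6,  0.5, -7.9]), array([-0.09, -0.04,  0.17]))
```

View pics/w6.png

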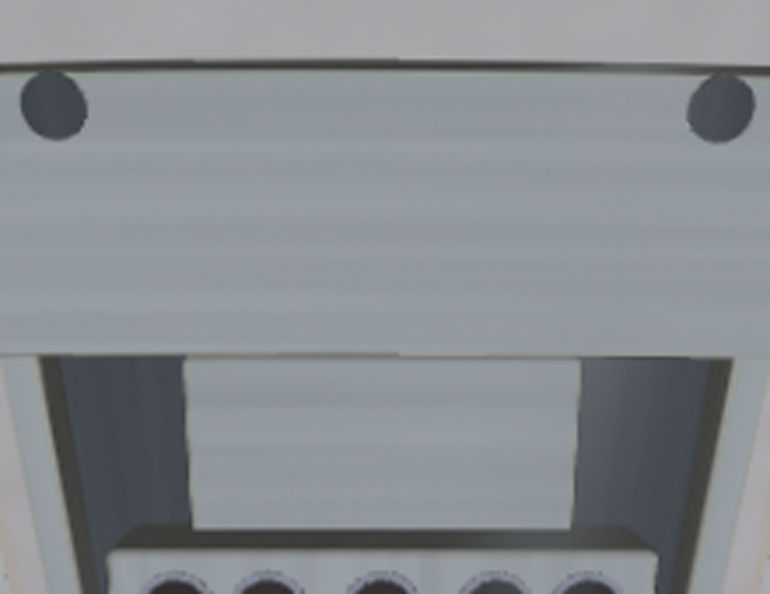

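The tongue's edge is now level with the lip's edge in the view and there is no contact. Sliding it under the lip.

```bash
python3 -m jog '[6,0.3,-2.5,0,0,0,12,0.3,-4.5,0,0,0,18,0.3,-6,0,0,0,24,0.3,-7.5,0,0,0,24,0.3,-7.5,0,0,0,24,0.3,-7.5,0,0,0]'; python3 way.py " -72,50,15" " -72.5,49.5,10" " -72.5,49,5" " -72.5,49,0";  python3 - <<'E'
from rig import *
from h import *
d=get_image("wrist");cv2.imwrite("pics/w7.png",cv2.resize(d["frame"][0:180,150:370,::-1],None,fx=3.5,fy=3.3,interpolation=cv2.INTER_CUBIC))
E
```

```text
clock: 9.22
position: [0.4924, 0.2965, 0.111]
ee_rot: [0.131, -0.045, 0.99, 0.005]
contact_force: [-0.1, 0.3, -2.2]
width: 0.0174
[0.4924 0.2965 0.111 ] [-0.1  0.3 -2.2] 0.0174
tilt 15.04 tip
tip in shaker mm [-71.9  -0.3  50.1]
 -72,50,15 (array([0.1, 0. , 0.2]), array([-0.06,  0.04,  0.17]))
 -72.5,49.5,10 (array([-2.8,  0. ,  7. ]), array([-0.07,  5.04,  0.16]))
 -72.5,49,5 (array([-5.6,  0. , 14.3]), array([-0.07, 10.04,  0.16]))
 -72.5,49,0 (array([-7.9,  0. , 21.2]), array([-0.08, 15.04,  0.16]))
```

View pics/w7.png

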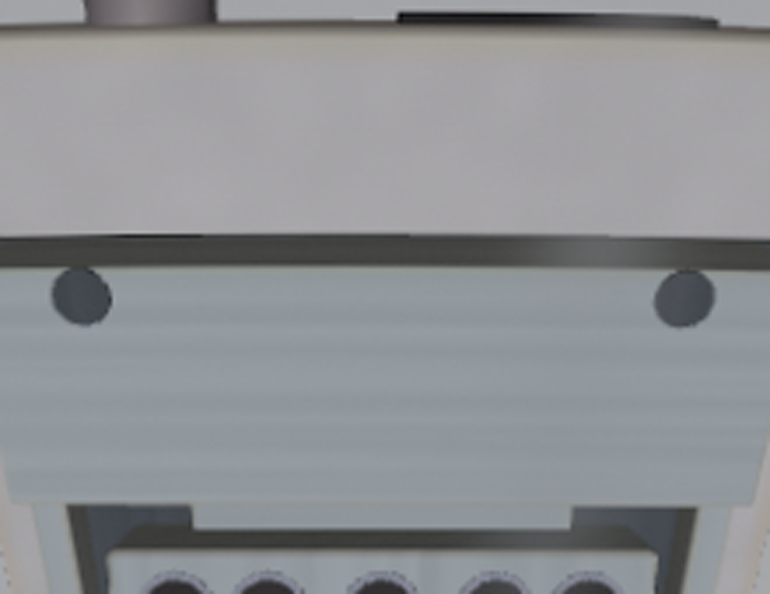

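The lip covers most of the tongue, with its edge at about row 505 in the crop, and no contact force shows. Swinging down about the tip.

```bash
python3 -m jog '[-1.5,0,3.5,0,2.5,0,-2.8,0,7,0,5,0,-4.2,0,10.7,0,7.5,0,-5.6,0,14.3,0,10,0,-5.6,0,14.3,0,10,0,-5.6,0,14.3,0,10,0]'; python3 way.py " -72.5,49,5" " -72.5,49,2.5" " -72.5,49,0" " -72.5,48.5,0"
```

```text
clock: 10.02
position: [0.5011, 0.297, 0.0983]
ee_rot: [0.044, -0.046, 0.998, 0.001]
contact_force: [0.1, -0.4, -3.2]
width: 0.0173
[0.5011 0.297  0.0983] [ 0.1 -0.4 -3.2] 0.0173
tilt 5.01 tip
tip in shaker mm [-72.9  -0.5  48.6]
 -72.5,49,5 (array([-0.4,  0.3, -0.3]), array([-0.11,  0.01,  0.14]))
 -72.5,49,2.5 (array([-2.3,  0.3,  2.9]), array([-0.12,  2.51,  0.14]))
 -72.5,49,0 (array([-4. ,  0.3,  6.1]), array([-0.12,  5.01,  0.14]))
 -72.5,48.5,0 (array([-3.9,  0.3,  6.6]), array([-0.12,  5.01,  0.14]))
```

```bash
python3 -m jog '[-1.2,0,1.5,-0.1,1.2,0.1,-2.3,0,3,-0.1,2.5,0.1,-3.2,0,4.7,-0.1,3.8,0.1,-4,0,6.2,-0.1,5,0.1,-4,0,6.2,-0.1,5,0.1,-4,0,6.2,-0.1,5,0.1]'; python3 way.py " -72.5,48,0"
```

```text
clock: 10.78
position: [0.5056, 0.2975, 0.0925]
ee_rot: [-0.0, -0.045, 0.999, -0.0]
contact_force: [0.0, -0.2, -2.9]
width: 0.0173
[0.5056 0.2975 0.0925] [ 0.  -0.2 -2.9] 0.0173
tilt -0.02 tip
tip in shaker mm [-72.4  -0.3  49. ]
 -72.5,48,0 (array([0.1, 0.2, 1. ]), array([-0.02, -0.02,  0.04]))
```

Flat and about 1 mm above the floor. I'll lower until it touches.

```bash
python3 -m jog '[0,0,0.6,0,0,0,0,0,1,0,0,0,0,0,1,0,0,0]'; python3 way.py " -72.5,48,0"
```

```text
clock: 11.15
position: [0.5056, 0.2976, 0.0916]
ee_rot: [0.0, -0.045, 0.999, -0.0]
contact_force: [0.6, -1.1, -2.4]
width: 0.0176
[0.5056 0.2976 0.0916] [ 0.6 -1.1 -2.4] 0.0176
tilt 0.0 tip
tip in shaker mm [-72.4  -0.2  48.1]
 -72.5,48,0 (array([0.1, 0.1, 0.1]), array([-0.01,  0.  ,  0.05]))
```

```bash
python3 -m jog '[0,0,0.5,0,0,0,0,0,0.8,0,0,0,0,0,0.8,0,0,0]'; python3 way.py " -72.5,48,0"
```

```text
clock: 11.52
position: [0.5057, 0.2976, 0.0915]
ee_rot: [0.0, -0.045, 0.999, 0.0]
contact_force: [-2.2, -1.2, 5.2]
width: 0.0175
[0.5057 0.2976 0.0915] [-2.2 -1.2  5.2] 0.0175
tilt 0.02 tip
tip in shaker mm [-72.3  -0.2  47.9]
 -72.5,48,0 (array([ 0.2,  0.1, -0. ]), array([-0.  ,  0.02,  0.04]))
```

Contact is felt: the vertical force went from -2.4 to +5.2 N with the height at 48 mm. Releasing and retreating.

```bash
python3 -m jog '[0,0,0,0,0,0,0,0,0,0,0,0,0,0,0,0,0,0,0,0,0,0,0,0,0,0,0,0,0,0]' 0 && python3 -m jog '[0,0,-20,0,0,0,0,0,-60,0,0,0,0,0,-110,0,0,0,0,0,-160,0,0,0,0,0,-160,0,0,0,0,0,-160,0,0,0]'
python3 - <<'E'
from rig import *
from h import *
d=get_image("wrist");np.savez("w8.npz",**d);cv2.imwrite("pics/w8.png",cv2.resize(d["frame"][:,:,::-1],(768,576),interpolation=cv2.INTER_CUBIC))
d=get_image("scene");cv2.imwrite("pics/s8.png",cv2.resize(d["frame"][130:210,180:290,::-1],None,fx=7,fy=7,interpolation=cv2.INTER_CUBIC))
O=np.array([.5055,.2977,0])
E
```

```text
clock: 12.15
position: [0.5058, 0.2976, 0.0907]
ee_rot: [-0.0, -0.045, 0.999, -0.0]
contact_force: [-0.1, 0.1, -0.3]
width: 0.0849
clock: 12.9
position: [0.5052, 0.2974, 0.2502]
ee_rot: [-0.0, -0.045, 0.999, -0.0]
contact_force: [-0.0, 0.1, -0.4]
width: 0.0853
```

View pics/w8.png

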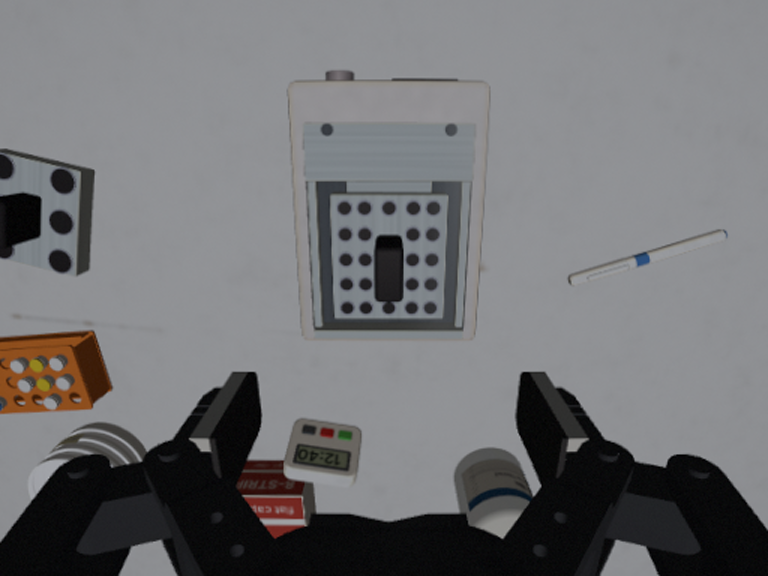

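View pics/s8.png

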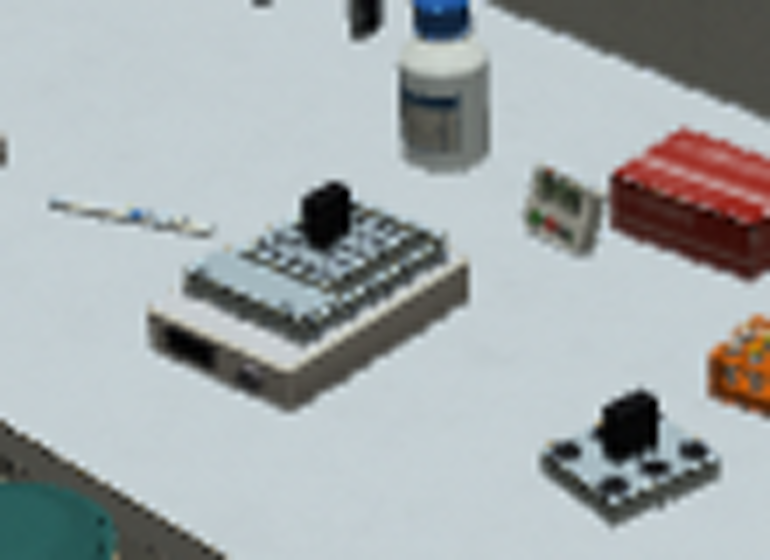

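The block sits in the pocket with its wells at columns 344-434 and rows 208-308, and the tongue disappears under the lip at about row 185. I'll run one numeric flatness check, then hand in.

Run:
```python
from rig import *
from h import *
d=dict(np.load("w8.npz"))
q=(np.array([[344,208],[433,208],[433,308],[347,308]],float)+.5)/1.5-.5
W=plane(d,q,.068);c=W.mean(0)-[.5055,.2977,0];y=np.radians(5.1)
print("near/far row width",np.linalg.norm(W[1]-W[0]),np.linalg.norm(W[2]-W[3]),"len",np.linalg.norm(W[2]-W[1]),"centre in shaker",c[0]*np.cos(y)+c[1]*np.sin(y),-c[0]*np.sin(y)+c[1]*np.cos(y))
print(get_state()["contact_force"]); sign_off()
```

```text
near/far row width 0.060334585452656256 0.0625355792979862 len 0.07256268116380177 centre in shaker 0.0004442399362498331 0.0009394671637849829
[ 0.2106239  -0.59862424  0.34335058]
the job is handed in; nothing more can be done
```

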